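# Weigh in a box of vials on the bench weigh lane

### The arm

A 6-joint arm with a two-finger parallel gripper is mounted at the origin on the work surface. World frame = base frame: x ahead of the robot, y to its left, z up, the work surface at z = 0. Lengths are in mm, angles in rad, forces in N, time in s.
With the tool pointing down it reaches from about 300 to 775 mm from the base axis. Payload 14.6 kg.
Tool frame: the origin (TCP) lies on the centre line of the jaws, within the pads' length; the fingertips stand 11 mm ahead of it and the grasp point (between the pads) lies 8 mm behind it; z points along the fingers, y is the line along which they close (so a half turn about z gives the same grasp; the last joint's range is limited). The gripper opens to 94 mm and grips with 3 to 60 N. Pads are 16 mm wide; open, the fingers measure 119 mm over their backs; the gripper's body (75 mm by 177 mm) begins 78 mm behind the grasp point.
Start: joints at [-1.296, 0.3, 1.521, -0, 1.321, -0.067], TCP at [184.344, -518.176, 195.646] pointing down, gripper open.
Joint ranges: [-3.03, 3.03], [-0.79, 2.21], [0.23, 2.52], [-1.04, 4.18], [0, 3.07], [-2.55, 2.55]. Speed limits (rad/s): [2.22, 2.22, 2.57, 3.14, 3.14, 3.14].

### API

Orientations are given as [roll, pitch, yaw] about the fixed x, y, z axes, in that order (R = Rz(yaw) Ry(pitch) Rx(roll)).
In Python, from workcell import r gives the robot as it stands. The module is installed in compiled form; this text tells all that it offers.
- The arm moves only by the tool drive_tool, never from a script. Its argument "increments" is a list of rows, each a list of 6 numbers: the shift along the tool's x, y, z in units of 40 mm (1.0 is 40 mm), then the turn, a rotation vector about the tool's x, y, z in units of 5 degrees (1.0 is 5 degrees). A call has 1 to 12 rows; each row shifts and turns the commanded pose from where the row before left it, along the tool's axes as they then stand; what a row does not reach is not made up. A row lasts 1/12 s, in which the tool goes at most 41.7 mm and 7.16 degrees, less where a joint would pass 70% of its speed; a pose out of reach is approached as far as the arm can. A call is refused whole if a number of a shift passes 1 or a number of a turn 1, either way. A call with a gripper value outside its range is refused whole. "claw" is the opening in per cent of the stroke, from 0 (shut) to 100 (fully open), set as the call begins (left out, the last holds). The fingers move at their own pace and stop on an object; the grip force is fixed at half the most. Time passes only in rows, so rows that do not move let the fingers close. It gives the time, the measured TCP pose, the force, the opening and the grip force at its end, in the units of the state.
- r.get_state(): the state, without advancing time (a new reading comes with each control period).
- r.snapshot(name): name is "scene" or "top"; returns a dict with "frame" (480x640x3 uint8, red, green, blue), "depth" (480x640 float32, mm along the optical axis (not along the pixel's ray), 0 where there is no reading), "K" (3x3 intrinsics, pixels), "cam_to_world" (4x4, takes a point from camera to world coordinates). Camera axes: x right, y up, looking along -z (the intrinsics and any distortion apply to the point x, -y, -z); pixel columns grow to the right and rows downward; lengths in mm; the calibration is good to about 2 mm. A picture is of the moment at which its call begins.
- r.sign_off(): hands the job in; it is judged then, once.
The state is a dict: "time": time; "joint_pos": joint angles; "qvel": joint speeds; "effort": joint torques, N m; "ee_pos": TCP position; "tool_rot": TCP orientation; "ft_force": force on the tool from outside, world axes, zero at the start; "torque": the same for the moment, N m; "finger_gap": finger opening in mm; "grasp_force": force on a finger pad.
Only numpy, scipy, OpenCV 4.12 (cv2) and the standard library are available. Lean on these libraries where they do the work, as an engineer would, in place of code of your own. Each camera call takes 0.05 s, during which the arm holds its last target. There are 200 camera calls.

### The job

Weigh in the blue-lidded vial box: with the fingertips, push it flat along the infeed table and down the lane between the two guide rails until it stands wholly on the weighing plate, without the box or the robot ever touching either rail (a touch falsifies the weight). Then let go of the box and press the green key on the indicator all the way down to record its weight; do not press the red key. Only push the box, never lift or tip it, and leave everything else as it stands.

Things in the scene. Friction and masses are not known exactly. Their poses are not given: they have to be found in the camera images.
- plate_centre (a point): Middle of the top of the bright aluminium weighing plate (118 x 180 mm), 60 mm above the bench. Place and yaw of the lane vary. Axes: z up; y along the lane towards the infeed table (the box is pushed along -y); x across it, away from the robot. The plate's end at y = -90 mm is open, no stop. At its other end, past a 3 mm gap, a flush dark slide plate of the same width runs to the infeed table.
- infeed_centre (a point): Middle of the top of the wide dark grey steel infeed table, 210 mm (x) by 176 mm (y), flush with the plate, on the lane's middle line 292 mm from plate_centre; axes as plate_centre. The box starts here. No rails beside it.
- rail_near: Steel guide rail on the robot's side: round bar 10 mm thick. Origin on its axis beside the plate's middle, 68 mm from the lane's middle, 22 mm above the plate; axes as plate_centre. Straight from y = -90 to 165 mm, then flared outwards 18 mm to its tip at y = 207 mm. Bar and its outer clamps reach 29 mm above the plate. Lane between the rails: 126 mm wide, 11 mm to spare each side of the box.
- rail_far: The same rail, mirrored, on the side of the lane away from the robot. Must not be touched.
- box_centre (a point): Centre of the closed rigid vial box (white base, blue lid, paper label on top): 104 mm in its x (across the lane) by 120 mm in its y (along the lane) by 70 mm high, 0.3 to 0.65 kg, plain upright sides, centre 35 mm above what it stands on. Starts on the infeed table, up to 22 mm off the lane's middle line and turned up to 11 degrees. Slides with friction, stops when not pushed.
- vial_box: The same box; origin at the middle of its underside, z up, y along its 120 mm side.
- record_key (a joint): Green round key (24 mm across) on top of the grey indicator: 0 = up, 0.006 m = all the way down, 4 N at the bottom; springs back. It counts as pressed from 0.0045 m.
- record_key_top (a point): Middle of the top of the green key when up; press straight down. It sits on the robot's side of the grey indicator's top, in the half nearer the lane. The indicator (120 x 160 mm) is fixed past the plate's open end, place and yaw vary; its display hood, on the side away from the robot, is up to 76 mm above the bench.
- zero_key (a joint): Red round key on the indicator, the same size as the green one, 80 mm from it, farther from the lane: 0 = up. Must not be pressed.
- zero_key_top (a point): Middle of the top face of the red key.
- amber_bottle: Bystander: amber glass bottle with black cap, 48 mm across, 105 mm high, beyond the far rail; origin at the middle of its foot.
- powder_jar: Bystander: white jar with red lid, 44 mm across, 60 mm high, on the robot's side of the lane; origin at the middle of its foot.
- check_weight: Bystander: brass check weight with a knob, 38 mm across, 64 mm high, beyond the far rail; origin at the middle of its foot.
- vial_rack: Bystander: blue block with eight small vials, 70 by 130 mm, 61 mm high, at the back of the bench; origin at the middle of its underside.
- spare_box: Bystander: vial box with an orange lid, 104 by 120 by 70 mm, standing on the bench to the left; origin at the middle of its underside.
- tweezers: Bystander: steel tweezers, 130 mm long, lying at the back of the bench; origin at the middle, on the bench.
Not all that is in view belongs to the job. Leave any turquoise look-alike of the part that bears record_key alone.

How it is judged (in metres and radians):
On the way, in this order (a step that is already met when the one before it is completed fails the run):
1. the vial box stands wholly on the weighing plate, at rest, and the robot has let go of it (y of box_centre in the frame of plate_centre between -0.032 and 0.032 m and x of box_centre in the frame of plate_centre between -0.013 and 0.013 m and z of box_centre in the frame of plate_centre between 0.03 and 0.04 m and angle between box_centre's own z axis and vertical below 0.05 rad and contact force between each of the arm, the fingers and vial_box below 0.05 N and linear speed of vial_box below 0.01 m/s and angular speed of vial_box below 0.05 rad/s), for 0.2 s.
2. the green key is pressed down (value of joint record_key above 0.0045 m), for 0.02 s.
At the end, for the whole second after the job is handed in: The vial box stands flat, at rest and untouched, wholly on the weighing plate (its centre within 32 mm of the plate's middle along the lane and 13 mm across), clear of both rails, and the green key has been pressed and is up again (all of step 1 and value of joint record_key below 0.002 m and contact force between vial_box and rail_near below 0.05 N and contact force between vial_box and rail_far below 0.05 N).
It fails at once if something touches a guide rail (contact force between anything else and rail_near above 0.1 N or contact force between anything else and rail_far above 0.1 N).
It fails at once if the vial box is lifted (more than 7 mm) or tipped (more than 7 degrees), or pushed with the arm or the gripper's body instead of the fingers (z of box_centre in the frame of plate_centre above 0.042 m or angle between box_centre's own z axis and vertical above 0.12 rad or contact force between the arm and vial_box above 0.5 N).
It fails at once if the green key is pressed while the box is not on the plate or the robot touches the box (value of joint record_key above 0.003 m and (not (y of box_centre in the frame of plate_centre between -0.032 and 0.032 m and x of box_centre in the frame of plate_centre between -0.013 and 0.013 m and z of box_centre in the frame of plate_centre between 0.03 and 0.04 m and angle between box_centre's own z axis and vertical below 0.05 rad) or not (contact force between each of the arm, the fingers and vial_box below 0.05 N))).
It fails at once if the red key is pressed (value of joint zero_key above 0.002 m).
It fails at once if a bystander is moved by more than 15 mm or knocked over (distance of any of amber_bottle, powder_jar, check_weight, vial_rack, spare_box, tweezers from where it was at the start of the episode above 0.015 m or angle between any of amber_bottle, powder_jar, check_weight, vial_rack, spare_box's own z axis and vertical above 0.4 rad).
It also fails if it takes over 72 s, if anything falls off the work surface, if the arm or the gripper's body presses on something with over 40 N, if the wrist force passes 120 N, or if a joint passes its speed limit or range.

## Working session

There is one attempt and no reset: what is moved stays moved. The work goes in short steps, Python scripts to look and compute and a tool call to move; the robot and the scene stay as the last step left them, time stands still between calls to the robot, and variables do not carry over. Pictures are saved under pics/ and viewed, at most 10 in all, crops included, and the job is handed in when it is done.

Besides the shell and the picture viewer there is one more tool, called after "Emit:" as a command line: name --pt "numbers of a row" for each row, then --argument value for the rest. drive_tool: Moves the arm, as the interface text tells. Its arguments: {"type":"object","properties":{"increments":{"type":"array"},"claw":{"type":"number"}},"required":["increments"]}

```bash
mkdir -p pics; cat > h.py <<'E'
import numpy as np, cv2
from workcell import r
def snap(n,f=None):
    s=r.snapshot(n)
    if f: cv2.imwrite('pics/'+f,s['frame'][:,:,::-1])
    return s
def cloud(s):
    K=s['K'];d=s['depth'].astype(float);v,u=np.mgrid[0:480,0:640]
    p=np.stack([(u-K[0,2])/K[0,0]*d,-(v-K[1,2])/K[1,1]*d,-d],-1)
    T=s['cam_to_world'];return p@T[:3,:3].T+T[:3,3]
E
python3 - <<'E'
from h import *
for n in('scene','top'):
    s=snap(n,n+'0.png'); print(n,s['K'].tolist(),s['cam_to_world'].round(3).tolist(),s['depth'].min(),s['depth'].max(),s.keys())
    np.savez(n+'0.npz',frame=s['frame'],P=cloud(s),d=s['depth'])
print(r.get_state())
E
```

```text
scene [[447.36046311295917, 0.0, 323.6431544903149], [0.0, 447.36046311295917, 238.8896800718338], [0.0, 0.0, 1.0]] [[0.821, -0.379, 0.426, 986.038], [0.57, 0.567, -0.595, -563.01], [-0.016, 0.731, 0.682, 809.319], [0.0, 0.0, 0.0, 1.0]] 0.0 3696.1904 dict_keys(['frame', 'depth', 'K', 'cam_to_world'])
top [[462.24684049983375, 0.0, 319.69307871066246], [0.0, 462.24684049983375, 239.519868334153], [0.0, 0.0, 1.0]] [[-0.007, 0.997, -0.078, 464.295], [-1.0, -0.006, 0.018, 91.443], [0.018, 0.079, 0.997, 1247.202], [0.0, 0.0, 0.0, 1.0]] 0.0 2131.156 dict_keys(['frame', 'depth', 'K', 'cam_to_world'])
{'time': 0.1, 'joint_pos': array([-1.29560475e+00,  3.00426683e-01,  1.52150280e+00, -1.04393094e-05,
        1.32071465e+00, -6.66150260e-02]), 'qvel': array([-0.00055017, -0.00125531, -0.00011148, -0.00058265,  0.00181488,
        0.00098482]), 'effort': array([ 4.63634660e-04, -5.32648051e+01, -3.53285801e+01,  7.08997459e-02,
        2.34483078e-02, -6.33535251e-05]), 'ee_pos': array([ 184.27468846, -517.95226581,  195.14381937]), 'tool_rot': array([-3.14054284e+00, -5.99026750e-05,  3.41809165e-01]), 'ft_force': array([ 0.46674775, -0.27591178, -0.32707302]), 'torque': array([ 0.00027867, -0.01284759,  0.01426062]), 'grasp_force': 0.0, 'finger_gap': 94.13013972612616}
```

View pics/scene0.png

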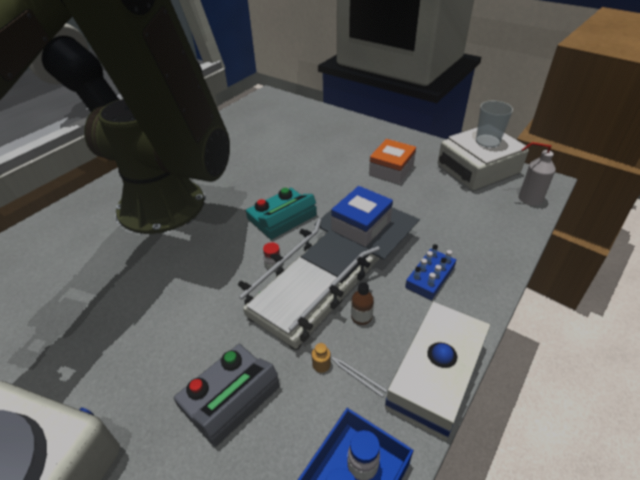

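View pics/top0.png

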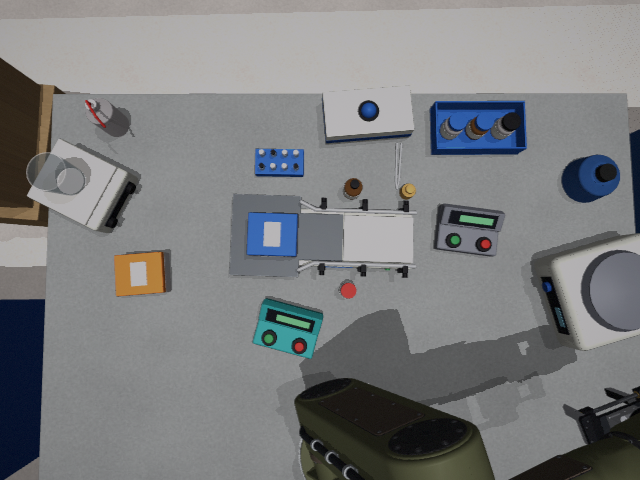

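Top view: the blue-lidded box is at (272,234), the plate at (378,238) and the rails at rows ~210 and ~267. The grey indicator has its green key at (453,240) and red key at (485,244).
Look-alikes:
- **Box:** orange spare box (140,273), blue tray (478,127), vial rack (280,162).
- **Green key:** turquoise indicator's green key (269,338).

By the description I choose the box at (272,234) and the green key at (453,240). Next I measure both and check them in a crop.

```bash
cat > m.py <<'E'
from h import *
def rect(P,m):
    q=P[m][:,:2].astype(np.float32); (c,s,a)=cv2.minAreaRect(q); return np.round(c,1),np.round(s,1),round(a,2),m.sum(),np.median(P[m][:,2]).round(1)
def big(m):
    n,l,st,_=cv2.connectedComponentsWithStats(m.astype(np.uint8)); i=1+st[1:,4].argmax(); return l==i
def measure(n,F,P):
    h=cv2.cvtColor(F,cv2.COLOR_RGB2HSV).astype(int);H,S,V=h[...,0],h[...,1],h[...,2]
    x,y,z=P[...,0],P[...,1],P[...,2]
    R=(x>330)&(x<680)&(y>-430)&(y<420)
    o={}
    o['lid']=big(R&(z>115)&(z<150))
    o['lidblue']=big(R&(z>115)&(z<150)&(S>120)&(H>100)&(H<125))
    o['plate']=big(R&(z>52)&(z<68)&(S<40)&(V>170))
    o['surf']=big(R&(z>52)&(z<68))
    o['green']=big(R&(z>30)&(H>45)&(H<75)&(S>120)&(y<-100)&(V<170)&(x<500))
    o['red']=big(R&(z>30)&((H<8)|(H>172))&(S>140)&(y<-100))
    o['bar']=R&(z>76)&(z<95)&(y<230)&(y>-60)
    return o
if __name__=='__main__':
    for n in('scene','top'):
        d=np.load(n+'0.npz');F,P=d['frame'],d['P'];o=measure(n,F,P)
        for k,m in o.items():
            if m.sum()>5: print(n,k,rect(P,m), 'mean',P[m].mean(0).round(1))
        b=P[o['bar']]
        np.save(n+'bar.npy',b)
        vis=F[:,:,::-1].copy()
        if n=='top':
            cr=cv2.resize(vis[180:290,225:515],None,fx=2.7,fy=2.7,interpolation=cv2.INTER_CUBIC);cv2.imwrite('pics/crop1.png',cr)
E
python3 m.py
```

```text
Traceback (most recent call last):
  File "m.py", line 21, in <module>
    d=np.load(n+'0.npz');F,P=d['frame'],d['P'];o=measure(n,F,P)
                                                 ~~~~~~~^^^^^^^
  File "m.py", line 15, in measure
    o['green']=big(R&(z>30)&(H>45)&(H<75)&(S>120)&(y<-100)&(V<170)&(x<500))
               ~~~^^^^^^^^^^^^^^^^^^^^^^^^^^^^^^^^^^^^^^^^^^^^^^^^^^^^^^^^^
  File "m.py", line 5, in big
    n,l,st,_=cv2.connectedComponentsWithStats(m.astype(np.uint8)); i=1+st[1:,4].argmax(); return l==i
                                                                       ~~~~~~~~~~~~~~~^^
ValueError: attempt to get argmax of an empty sequence
```

```bash
python3 - <<'E'
from h import *
for n,px in(('top',[(272,234),(378,238),(453,240),(485,244),(474,219),(245,205)]),('scene',[(231,356),(196,385),(362,205),(290,290)])):
    d=np.load(n+'0.npz');h=cv2.cvtColor(d['frame'],cv2.COLOR_RGB2HSV)
    for u,v in px: print(n,u,v,d['P'][v,u].round(1),h[v,u],d['d'][v,u])
E
sed -i 's/i=1+st\[1:,4\].argmax(); return l==i/return l==(1+st[1:,4].argmax()) if n>1 else m/' m.py; python3 m.py
```

```text
top 272 234 [565.9 186.1 134.1] [150   3 183] 1115.7823
top 378 238 [560.8 -81.   59.6] [150   3 183] 1194.4415
top 453 240 [ 554.4 -275.4   60.4] [ 68 136 146] 1196.6628
top 485 244 [ 543.6 -358.7   59.8] [  1 185 178] 1197.9948
top 474 219 [ 608.4 -330.6   64.2] [ 69  96 173] 1198.1348
top 245 205 [648.5 262.3  59. ] [105  23 112] 1195.7062
scene 231 356 [ 559.9 -281.5   63.3] [ 66 156 118] 857.60443
scene 196 385 [ 547.  -360.9   59.7] [  1 195 171] 818.2447
scene 362 205 [569.6 181.  129.1] [  0   1 183] 1083.6389
scene 290 290 [549.6 -84.7  59. ] [ 90   1 181] 981.986
scene lid (array([567.4, 184.8]), array([122.1, 105.2]), 87.59, np.int64(1556), np.float64(128.8)) mean [571.3 177.5 127.8]
scene lidblue (array([567.8, 183.5]), array([120.8, 103.5]), 88.44, np.int64(1199), np.float64(128.6)) mean [573.3 173.9 127.4]
scene plate (array([557.4, -83.9]), array([174.7, 112. ]), 88.31, np.int64(2926), np.float64(59.1)) mean [557.1 -88.4  59.1]
scene surf (array([565.5,  62.2]), array([471.5, 210.9]), 87.83, np.int64(6256), np.float64(59.1)) mean [572.6  17.5  59.1]
scene red (array([ 
[... 260 characters left out ...]
rray([120.1, 104.6]), 87.79, np.int64(2106), np.float64(130.0)) mean [566.4 187.4 130. ]
top lidblue (array([567.2, 187.5]), array([119.6, 104.5]), 87.79, np.int64(1666), np.float64(129.9)) mean [566.6 187.4 129.9]
top plate (array([559.9, -81. ]), array([178.6, 116.8]), 87.78, np.int64(3070), np.float64(59.9)) mean [559.3 -81.1  59.9]
top surf (array([569.1, 155.5]), array([287.1, 210.2]), 87.8, np.int64(5362), np.float64(59.9)) mean [567.7 164.5  59.9]
top red (array([ 545.5, -360.4]), array([25.3, 26.2]), 46.52, np.int64(81), np.float64(60.2)) mean [ 544.5 -358.6   59.4]
top bar (array([576.8,  71.3]), array([267.8, 215.4]), 87.04, np.int64(834), np.float64(86.6)) mean [562.9  30.6  86.5]
```

View pics/crop1.png

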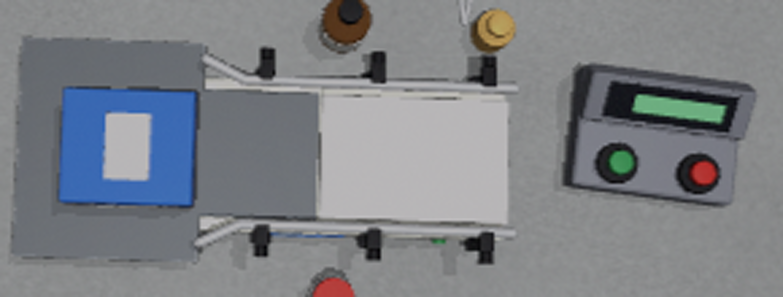

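The crop confirms the choice: the blue box is on the grey infeed table, nearly aligned with the lane, and the grey indicator has green on the lane side and red beyond. The lane direction is (0.0385, 0.999), so I need yaw 1.532. I turn first, then travel.

Emit:
drive_tool --pt "0 0 0 0 0 -1" --pt "0 0 0 0 0 -1" --pt "0 0 0 0 0 -1" --pt "0 0 0 0 0 -1" --pt "0 0 0 0 0 -1" --pt "0 0 0 0 0 -1" --pt "0 0 0 0 0 -1" --pt "0 0 0 0 0 -1" --pt "0 0 0 0 0 -1" --pt "0 0 0 0 0 -1" --pt "0 0 0 0 0 -1" --pt "0 0 0 0 0 -1" --claw 70

```text
time: 1.1
ee_pos: [184.3, -518.0, 195.3]
tool_rot: [-3.141, -0.001, 1.393]
ft_force: [-0.3, -0.5, 0.1]
finger_gap: 65.7
grasp_force: 0.0
```

Emit:
drive_tool --pt "0 0 0 0 0 -0.82" --pt "0 0 0 0 0 -0.82" --pt "0.88 0.387 0 0 0 0" --pt "0.88 0.387 0 0 0 0" --pt "0.88 0.387 0 0 0 0" --pt "0.88 0.387 0 0 0 0" --pt "0.88 0.387 0 0 0 0" --pt "0.88 0.387 0 0 0 0" --pt "0.88 0.387 0 0 0 0" --pt "0.88 0.387 0 0 0 0" --pt "0.88 0.387 0 0 0 0" --pt "0 0 0 0 0 0"

```text
time: 2.1
ee_pos: [337.5, -202.4, 195.7]
tool_rot: [3.141, -0.001, 1.537]
ft_force: [-0.5, 0.0, -0.2]
finger_gap: 65.3
grasp_force: 0.0
```

Emit:
drive_tool --pt "0.87 0.383 0 0 0 0" --pt "0.87 0.383 0 0 0 0" --pt "0.87 0.383 0 0 0 0" --pt "0.87 0.383 0 0 0 0" --pt "0.87 0.383 0 0 0 0" --pt "0.87 0.383 0 0 0 0" --pt "0.87 0.383 0 0 0 0" --pt "0.87 0.383 0 0 0 0" --pt "0.87 0.383 0 0 0 0" --pt "0.87 0.383 0 0 0 0" --pt "0.87 0.383 0 0 0 0" --pt "0.87 0.383 0 0 0 0"

```text
time: 3.1
ee_pos: [536.1, 204.8, 195.2]
tool_rot: [-3.141, 0.0, 1.532]
ft_force: [0.9, -1.4, 0.9]
finger_gap: 65.4
grasp_force: 0.0
```

Emit:
drive_tool --pt "0.87 0.383 0 0 0 0" --pt "0.87 0.383 0 0 0 0" --pt "0 0 0 0 0 0" --pt "0 0 0 0 0 0"

```text
time: 3.43
ee_pos: [568.9, 272.5, 194.1]
tool_rot: [-3.14, 0.001, 1.534]
ft_force: [-0.3, 0.4, 0.6]
finger_gap: 65.5
grasp_force: 0.0
```

```bash
cat > look.py <<'E'
import sys
from m import *
tag=sys.argv[1]
C=np.array([559.9,-81.]);a=np.radians(87.8)
ly=np.array([np.cos(a),np.sin(a)]);lx=np.array([ly[1],-ly[0]])
s=r.get_state();print('tcp',s['ee_pos'].round(1),s['tool_rot'].round(3),'lane',((s['ee_pos'][:2]-C)@lx).round(1),((s['ee_pos'][:2]-C)@ly).round(1))
for n in ('top','scene'):
    f=snap(n,n+tag+'.png');F,P=f['frame'],cloud(f);z=P[...,2]
    h=cv2.cvtColor(F,cv2.COLOR_RGB2HSV).astype(int);H,S=h[...,0],h[...,1]
    L=np.stack([(P[...,:2]-C)@lx,(P[...,:2]-C)@ly],-1)
    ROI=(abs(L[...,0])<110)&(L[...,1]>-110)&(L[...,1]<380)
    b=big(ROI&(z>118)&(z<140)&(S>110)&(H>98)&(H<128))
    (c,sz,an)=cv2.minAreaRect(L[b].astype(np.float32));print(n,'box lane',np.round(c,1),np.round(sz,1),round(an,2),P[b][:,2].mean().round(1))
    g=ROI*0+((P[...,0]>500)&(P[...,0]<620)&(P[...,1]<-230)&(P[...,1]>-420)&(z>45)&(z<75)&(S>120))
    for nm,m in(('green',(g>0)&(H>50)&(H<85)&(P[...,0]<590)),('red',(g>0)&((H<10)|(H>170)))):
        m=big(m)
        if m.sum(): q=P[m]; print(n,nm,m.sum(),q.mean(0).round(1),(q.max(0)/2+q.min(0)/2).round(1))
E
python3 look.py 1
```

```text
tcp [568.9 272.5 194.1] [-3.140e+00  1.000e-03  1.534e+00] lane -4.5 353.6
top box lane [ -3.2 268.6] [119.8 104.3] 89.87 129.7
top green 73 [ 554.9 -279.1   60.6] [ 554.4 -281.    58.8]
top red 85 [ 544.3 -359.    58.6] [ 545.  -361.2   55.7]
scene box lane [ -1.2 263.7] [120.  101.9] 89.62 128.0
scene green 99 [ 556.6 -282.3   60.1] [ 554.9 -281.    59.8]
scene red 148 [ 546.  -361.1   59.3] [ 542.1 -358.9   56.5]
```

Emit:
drive_tool --pt "0 0.04 0.55 0 0 0" --pt "0 0 0.55 0 0 0" --pt "0 0 0.55 0 0 0" --pt "0 0 0.5 0 0 0" --pt "-0.1 0 0 0 0 0" --pt "-0.1 0 0 0 0 0" --pt "-0.1 0 0 0 0 0" --pt "-0.1 0 0 0 0 0" --pt "-0.1 0 0 0 0 0" --pt "-0.1 0 0 0 0 0"

```text
time: 4.37
ee_pos: [570.4, 248.1, 111.7]
tool_rot: [3.139, -0.003, 1.532]
ft_force: [0.3, 6.0, 3.5]
finger_gap: 66.0
grasp_force: 3.5
```

Emit:
drive_tool --pt "-0.15 0 0 0 0 0" --pt "-0.15 0 0 0 0 0" --pt "-0.15 0 0 0 0 0" --pt "-0.15 0 0 0 0 0" --pt "-0.15 0 0 0 0 0" --pt "-0.15 0 0 0 0 0" --pt "0 0 0 0 0 0"

```text
time: 4.95
ee_pos: [568.9, 211.2, 111.4]
tool_rot: [3.139, -0.002, 1.532]
ft_force: [0.3, -0.4, -1.0]
finger_gap: 66.2
grasp_force: 0.0
```

```bash
python3 look.py 2
```

```text
tcp [568.9 211.2 111.4] [ 3.139e+00 -2.000e-03  1.532e+00] lane -2.2 292.3
top box lane [ -2.6 207.7] [105.1  88. ] 1.01 129.8
top green 72 [ 555.1 -279.2   60.3] [ 554.6 -280.8   58.2]
top red 84 [ 544.4 -358.6   59.4] [ 545.2 -360.9   58.4]
scene box lane [ -1.6 221. ] [121.8 102.3] 89.7 127.9
scene green 101 [ 556.9 -282.4   60.3] [ 555.4 -281.4   59. ]
scene red 148 [ 546.1 -361.2   59.6] [ 542.9 -358.8   57. ]
```

View pics/scene2.png

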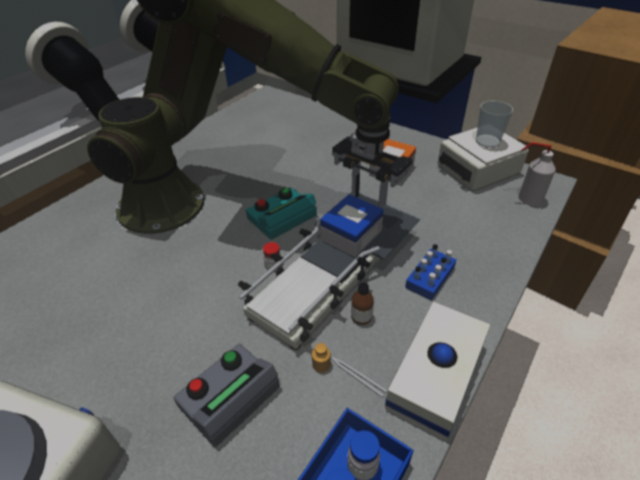

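The scene view shows the box at (350,222) being pushed squarely by both fingertips. The tips are above rail height and the rails are untouched. I continue down the lane.

Emit:
drive_tool --pt "-0.1 0 0 0 0 0" --pt "-0.2 0.005 0 0 0 0" --pt "-0.2 0.005 0 0 0 0" --pt "-0.2 0.005 0 0 0 0" --pt "-0.2 0.005 0 0 0 0" --pt "-0.2 0.005 0 0 0 0" --pt "-0.2 0.005 0 0 0 0" --pt "-0.2 0.005 0 0 0 0" --pt "-0.2 0.005 0 0 0 0" --pt "-0.2 0.005 0 0 0 0" --pt "-0.1 0 0 0 0 0" --pt "0 0 0 0 0 0"

```text
time: 6.05
ee_pos: [567.2, 131.2, 110.1]
tool_rot: [3.141, -0.0, 1.532]
ft_force: [-0.3, -0.5, 0.3]
finger_gap: 65.5
grasp_force: 0.0
```

```bash
python3 look.py 3|grep -v -e green -e red
```

```text
tcp [567.2 131.2 110.1] [ 3.141 -0.     1.532] lane -0.9 212.3
top box lane [ -0.8 115.7] [103.4  61.2] 1.91 129.7
scene box lane [ -0.5 143.1] [125.8 105.8] 89.06 128.0
```

```bash
python3 - <<'E'
import cv2
a=cv2.imread('pics/top3.png')[190:290,230:430];b=cv2.imread('pics/scene3.png')[180:350,230:430]
cv2.imwrite('pics/c3.png',cv2.vconcat([cv2.resize(a,(500,250),interpolation=2),cv2.resize(b,(400,340),interpolation=2)[:, :400].copy() if 0 else cv2.resize(b,(500,340),interpolation=2)]))
E
```

```text
(no output)
```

View pics/c3.png

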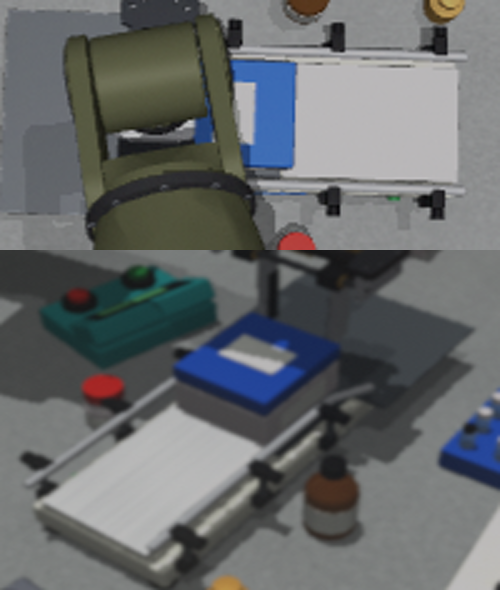

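The box front is midway between the rails and straight (top pane edge at column 295). I push the rest of the way, slowing at the end.

Emit:
drive_tool --pt "-0.1 0 0 0 0 0" --pt "-0.2 0 0 0 0 0" --pt "-0.2 0 0 0 0 0" --pt "-0.2 0 0 0 0 0" --pt "-0.2 0 0 0 0 0" --pt "-0.2 0 0 0 0 0" --pt "-0.2 0 0 0 0 0" --pt "-0.2 0 0 0 0 0" --pt "-0.2 0 0 0 0 0" --pt "-0.2 0 0 0 0 0" --pt "-0.1 0 0 0 0 0" --pt "0 0 0 0 0 0"

```text
time: 7.15
ee_pos: [563.8, 50.3, 109.6]
tool_rot: [-3.141, 0.001, 1.531]
ft_force: [0.1, 0.2, -0.6]
finger_gap: 65.9
grasp_force: 0.0
```

```bash
python3 look.py 4|grep -v -e green -e red
```

```text
tcp [563.8  50.3 109.6] [-3.141e+00  1.000e-03  1.531e+00] lane -1.1 131.4
top box lane [-0.9 21.9] [102.6  37.3] 0.03 129.9
scene box lane [-1.  63.7] [127.6 105. ] 89.68 128.1
```

Emit:
drive_tool --pt "-0.1 0 0 0 0 0" --pt "-0.2 0 0 0 0 0" --pt "-0.2 0 0 0 0 0" --pt "-0.2 0 0 0 0 0" --pt "-0.2 0 0 0 0 0" --pt "-0.2 0 0 0 0 0" --pt "-0.16 0 0 0 0 0" --pt "-0.12 0 0 0 0 0" --pt "-0.1 0 0 0 0 0" --pt "-0.06 0 0 0 0 0" --pt "-0.03 0 0 0 0 0" --pt "0 0 0 0 0 0"

```text
time: 8.25
ee_pos: [561.4, -11.5, 109.7]
tool_rot: [-3.142, 0.0, 1.532]
ft_force: [0.1, -0.5, -0.2]
finger_gap: 65.8
grasp_force: 0.3
```

Emit:
drive_tool --pt "0.2 0 0 0 0 0" --pt "0.5 0 0 0 0 0" --pt "0.5 0 0 0 0 0" --pt "0.2 0 -0.5 0 0 0" --pt "0 0 -1 0 0 0" --pt "0 0 -1 0 0 0" --pt "0 -1 0 0 0 0" --pt "0 -1 0 0 0 0" --pt "0 -1 0 0 0 0" --pt "0 -0.5 0 0 0 0" --pt "0 0 0 0 0 0" --claw 0

```text
time: 9.17
ee_pos: [421.0, 50.6, 210.2]
tool_rot: [3.141, 0.001, 1.533]
ft_force: [0.9, 0.0, 0.9]
finger_gap: 0.3
grasp_force: 0.0
```

```bash
python3 look.py 5
```

```text
tcp [421.   50.6 210.2] [3.141e+00 1.000e-03 1.533e+00] lane -143.9 126.2
top box lane [-1.1  1.9] [103.9 120.1] 0.08 129.7
top green 72 [ 554.8 -278.9   60.8] [ 554.6 -280.9   59.1]
top red 86 [ 544.2 -358.7   59.5] [ 545.2 -360.8   57.4]
scene box lane [-0.9 -0.3] [106.7 123.3] 1.05 128.2
scene green 102 [ 556.9 -282.6   60.4] [ 556.1 -281.3   59.2]
scene red 148 [ 545.9 -361.1   59.1] [ 543.6 -358.8   56.8]
```

The box stands on the plate about 2 mm off the middle along the lane and 1 mm across, and it has been let go. Next I move over the green key at about (555.5, -280.5, 60.5).

Emit:
drive_tool --pt "-0.814 0.368 0 0 0 0" --pt "-0.814 0.368 0 0 0 0" --pt "-0.814 0.368 0 0 0 0" --pt "-0.814 0.368 0 0 0 0" --pt "-0.814 0.368 0 0 0 0" --pt "-0.814 0.368 0 0 0 0" --pt "-0.814 0.368 0 0 0 0" --pt "-0.814 0.368 0 0 0 0" --pt "-0.814 0.368 0 0 0 0" --pt "-0.814 0.368 0 0 0 0" --pt "0 0 0 0 0 0" --pt "0 0 0 0 0 0"

```text
time: 10.27
ee_pos: [558.7, -282.4, 207.6]
tool_rot: [-3.14, -0.001, 1.53]
ft_force: [0.1, 0.1, -0.8]
finger_gap: 0.4
grasp_force: 0.0
```

Emit:
drive_tool --pt "0 0 1 0 0 0" --pt "0 0 1 0 0 0" --pt "0 0 0.6 0 0 0" --pt "0 0 0 0 0 0" --pt "0 0 0 0 0 0"

```text
time: 10.68
ee_pos: [558.3, -280.1, 105.6]
tool_rot: [-3.14, -0.001, 1.533]
ft_force: [1.3, -0.0, 0.1]
finger_gap: 0.6
grasp_force: 0.0
```

```bash
python3 look.py 6; python3 - <<'E'
import cv2
a=cv2.imread('pics/top6.png')[180:280,420:520];b=cv2.imread('pics/scene6.png')[290:450,150:310]
cv2.imwrite('pics/c6.png',cv2.hconcat([cv2.resize(a,(400,400),interpolation=2),cv2.resize(b,(400,400),interpolation=2)]))
E
```

```text
tcp [ 558.3 -280.1  105.6] [-3.140e+00 -1.000e-03  1.533e+00] lane 6.1 -199.0
top box lane [-1.1  2.1] [104.  119.1] 0.28 129.7
top green 64 [ 554.8 -277.6   60.8] [ 554.6 -278.4   60.4]
scene box lane [-0.2 -0.8] [121.9 105.1] 88.84 128.3
scene green 94 [ 557.8 -283.3   60.4] [ 557.3 -282.6   59.4]
scene red 147 [ 546.2 -361.2   59.4] [ 543.2 -358.5   56.2]
```

View pics/c6.png

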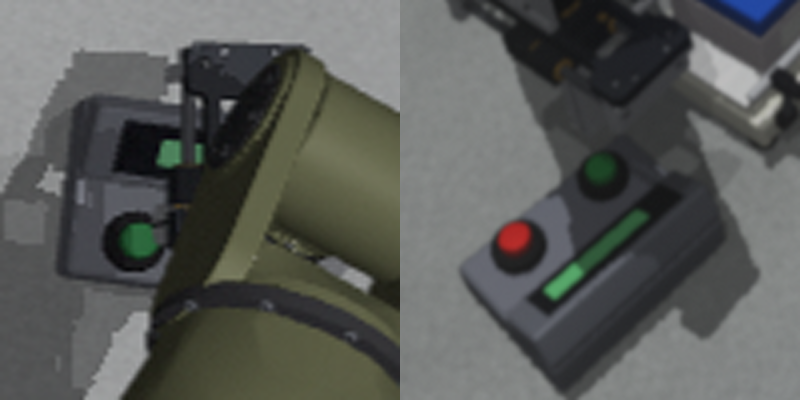

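```bash
python3 - <<'E'
from h import *
p0=r.get_state()['ee_pos']; print(p0)
for n,(x0,y0,k) in(('top',(420,180,4)),('scene',(150,290,2.5))):
    s=snap(n);T=np.linalg.inv(s['cam_to_world']);K=s['K']
    im=s['frame'][:,:,::-1].copy()
    im=im[y0:y0+int(400/k),x0:x0+int(400/k)];im=cv2.resize(im,(400,400),interpolation=2);im=np.clip(im.astype(int)*2,0,255).astype(np.uint8)
    for dz in(-11,8,60):
        q=T[:3,:3]@(p0+[0,0,dz])+T[:3,3]; u=K[0,0]*q[0]/-q[2]+K[0,2];v=K[1,1]*-q[1]/-q[2]+K[1,2]
        cv2.drawMarker(im,(int((u-x0)*k),int((v-y0)*k)),(0,0,255),0,14)
    globals()[n]=im
cv2.imwrite('pics/c7.png',cv2.hconcat([top,scene]))
E
```

```text
[ 559.32717338 -280.97528666  108.03777312]
```

View pics/c7.png

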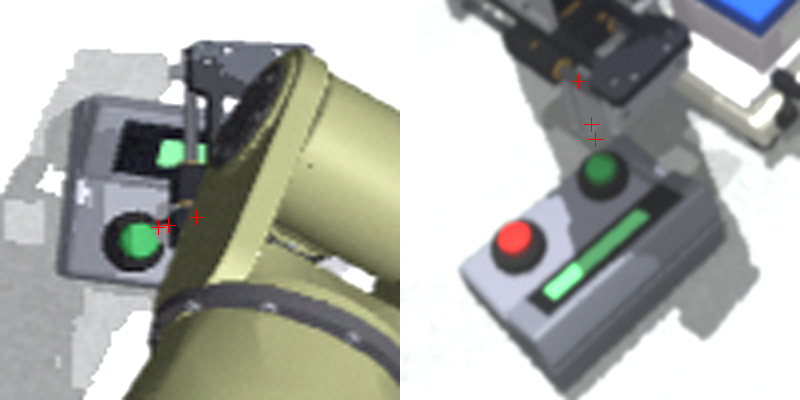

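The projected tip markers lie on the fingers in both views. Extended down they meet the green key, slightly high in x, so I shift -3 mm and lower.

Emit:
drive_tool --pt "0 -0.08 0 0 0 0" --pt "0 0 0.4 0 0 0" --pt "0 0 0.3 0 0 0" --pt "0 0 0.1 0 0 0" --pt "0 0 0 0 0 0" --pt "0 0 0 0 0 0"

```text
time: 11.38
ee_pos: [555.1, -280.8, 73.9]
tool_rot: [-3.142, -0.0, 1.532]
ft_force: [-0.1, -0.2, 0.2]
finger_gap: 0.4
grasp_force: 0.0
```

Emit:
drive_tool --pt "0 0 0.06 0 0 0" --pt "0 0 0.06 0 0 0" --pt "0 0 0 0 0 0" --pt "0 0 0 0 0 0"

```text
time: 11.72
ee_pos: [555.0, -280.7, 68.9]
tool_rot: [-3.142, -0.0, 1.532]
ft_force: [0.2, 0.7, 0.0]
finger_gap: 0.2
grasp_force: 0.0
```

Emit:
drive_tool --pt "0 0 0.05 0 0 0" --pt "0 0 0.05 0 0 0" --pt "0 0 0 0 0 0" --pt "0 0 0 0 0 0"

```text
time: 12.05
ee_pos: [554.9, -280.7, 64.7]
tool_rot: [-3.141, -0.0, 1.532]
ft_force: [0.3, -0.1, -0.3]
finger_gap: 0.4
grasp_force: 0.0
```

Emit:
drive_tool --pt "0 0 0.03 0 0 0" --pt "0 0 0 0 0 0" --pt "0 0 0 0 0 0"

```text
time: 12.3
ee_pos: [555.0, -280.7, 63.6]
tool_rot: [-3.142, -0.0, 1.532]
ft_force: [0.1, 0.4, -0.1]
finger_gap: 0.2
grasp_force: 0.0
```

No force yet, although the tip should be at about z 53. I look again before going lower.

```bash
python3 - <<'E'
from h import *
print(r.get_state()['ft_force'],r.get_state()['ee_pos'])
ims=[]
for n,(x0,y0,k) in(('top',(420,180,4)),('scene',(180,310,4))):
    s=snap(n);P=cloud(s);T=np.linalg.inv(s['cam_to_world']);K=s['K'];p0=r.get_state()['ee_pos']
    im=s['frame'][:,:,::-1][y0:y0+100,x0:x0+100];im=cv2.resize(im,(400,400),interpolation=2);im=np.clip(im.astype(int)*2,0,255).astype(np.uint8)
    q=T[:3,:3]@(p0+[0,0,-11])+T[:3,3]; u=K[0,0]*q[0]/-q[2]+K[0,2];v=K[1,1]*-q[1]/-q[2]+K[1,2]
    cv2.drawMarker(im,(int((u-x0)*k),int((v-y0)*k)),(0,0,255),0,14);ims.append(im);print(n,u,v)
    h=cv2.cvtColor(s['frame'],cv2.COLOR_RGB2HSV).astype(int)
    g=(h[...,0]>50)&(h[...,0]<85)&(h[...,1]>120)&(P[...,0]<590)&(P[...,0]>530)&(P[...,1]<-250)&(P[...,1]>-310)
    print(g.sum(),P[g].mean(0) if g.any() else '')
cv2.imwrite('pics/c8.png',cv2.hconcat(ims))
E
```

```text
[ 0.06256175  0.369544   -0.11877621] [ 555.00297897 -280.72663126   63.6050134 ]
top 454.12325033536666 239.99559481285894
25 [ 553.71100557 -271.90342145   59.18017692]
scene 230.2550598455793 357.51267208086557
51 [ 560.47881738 -285.89828171   59.38031644]
```

View pics/c8.png

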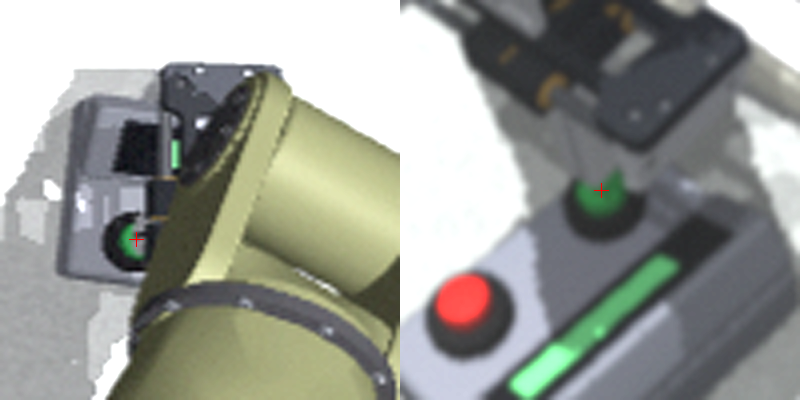

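The finger is over the key (scene pane (600,185)) but not visibly pressing it. I lower in small steps, watching the force.

Emit:
drive_tool --pt "0 0 0.05 0 0 0" --pt "0 0 0 0 0 0" --pt "0 0 0 0 0 0"

```text
time: 12.65
ee_pos: [554.9, -280.7, 61.5]
tool_rot: [-3.141, -0.0, 1.532]
ft_force: [0.7, 0.6, -0.0]
finger_gap: 0.3
grasp_force: 0.0
```

Emit:
drive_tool --pt "0 0 0.05 0 0 0" --pt "0 0 0 0 0 0" --pt "0 0 0 0 0 0"

```text
time: 12.9
ee_pos: [555.0, -280.7, 59.5]
tool_rot: [-3.141, -0.0, 1.532]
ft_force: [-0.8, 0.3, -0.3]
finger_gap: 0.6
grasp_force: 0.0
```

Emit:
drive_tool --pt "0 0 0.04 0 0 0" --pt "0 0 0 0 0 0" --pt "0 0 0 0 0 0"

```text
time: 13.15
ee_pos: [555.0, -280.7, 58.0]
tool_rot: [-3.141, -0.0, 1.532]
ft_force: [-0.3, -0.0, 0.5]
finger_gap: 0.7
grasp_force: 0.0
```

```bash
python3 - <<'E'
from h import *
print(r.get_state()['ft_force'],r.get_state()['ee_pos'])
s=snap('scene');P=cloud(s);x0,y0=190,300
np.set_printoptions(linewidth=250,suppress=True)
# depth-derived heights down the column through the key
for v in range(330,372,2): print(v,[tuple(P[v,u].round(0).astype(int)) for u in (222,226,230,234,238)])
im=s['frame'][:,:,::-1][y0:y0+80,x0:x0+80];im=cv2.resize(im,(560,560),interpolation=2);cv2.imwrite('pics/c9.png',np.clip(im.astype(int)*2,0,255).astype(np.uint8))
E
```

```text
[-0.30049896 -0.04111433  0.52683497] [ 554.97873301 -280.69748575   57.95727766]
330 [(np.int64(591), np.int64(-305), np.int64(200)), (np.int64(601), np.int64(-304), np.int64(205)), (np.int64(607), np.int64(-301), np.int64(207)), (np.int64(613), np.int64(-298), np.int64(208)), (np.int64(618), np.int64(-294), np.int64(207))]
332 [(np.int64(579), np.int64(-298), np.int64(175)), (np.int64(601), np.int64(-305), np.int64(202)), (np.int64(609), np.int64(-303), np.int64(206)), (np.int64(615), np.int64(-300), np.int64(206)), (np.int64(621), np.int64(-297), np.int64(208))]
334 [(np.int64(585), np.int64(-303), np.int64(181)), (np.int64(577), np.int64(-291), np.int64(160)), (np.int64(612), np.int64(-307), np.int64(207)), (np.int64(619), np.int64(-304), np.int64(209)), (np.int64(623), np.int64(-299), np.int64(206))]
336 [(np.int64(589), np.int64(-307), np.int64(182)), (np.int64(569), np.int64(-286), np.int64(142)), (np.int64(615), np.int64(-309), np.int64(207)), (np.int64(620), np.int64(-306), np.int64(207)), (np.int64(626), np.int64(-302), np.int64(207))]
338 [(np.int64(591), np.int64(-309), n
[... 3374 characters left out ...]
, np.int64(-299), np.int64(40)), (np.int64(561), np.int64(-299), np.int64(53)), (np.int64(567), np.int64(-294), np.int64(52)), (np.int64(572), np.int64(-289), np.int64(49)), (np.int64(575), np.int64(-283), np.int64(44))]
368 [(np.int64(550), np.int64(-302), np.int64(39)), (np.int64(560), np.int64(-300), np.int64(46)), (np.int64(568), np.int64(-296), np.int64(49)), (np.int64(571), np.int64(-289), np.int64(41)), (np.int64(576), np.int64(-284), np.int64(38))]
370 [(np.int64(553), np.int64(-305), np.int64(38)), (np.int64(560), np.int64(-301), np.int64(40)), (np.int64(565), np.int64(-296), np.int64(38)), (np.int64(572), np.int64(-292), np.int64(38)), (np.int64(579), np.int64(-288), np.int64(40))]
```

View pics/c9.png

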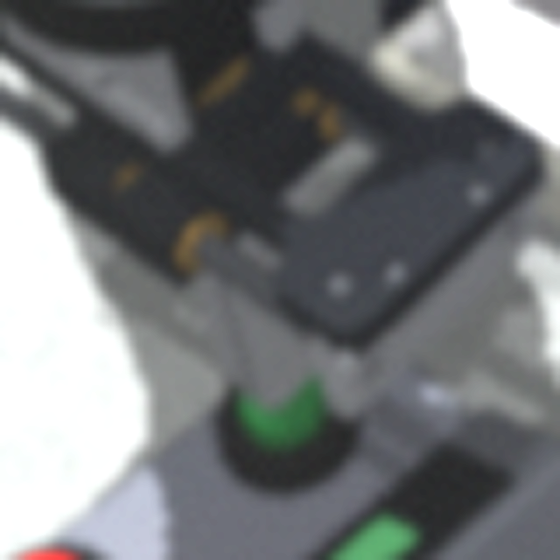

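The finger stands over the key, and the visible fingertip end (about z 65–75) is higher than the nominal offset suggests. The key is still up and there is no force, so I keep lowering in small steps.

Emit:
drive_tool --pt "0 0 0.05 0 0 0" --pt "0 0 0 0 0 0" --pt "0 0 0 0 0 0"

```text
time: 13.45
ee_pos: [554.9, -280.7, 55.9]
tool_rot: [-3.141, -0.0, 1.532]
ft_force: [-0.3, -0.6, -0.2]
finger_gap: 0.8
grasp_force: 0.0
```

Emit:
drive_tool --pt "0 0 0.05 0 0 0" --pt "0 0 0 0 0 0" --pt "0 0 0 0 0 0"

```text
time: 13.7
ee_pos: [554.9, -280.7, 53.9]
tool_rot: [-3.141, -0.0, 1.532]
ft_force: [-0.6, 0.2, 0.2]
finger_gap: 0.8
grasp_force: 0.0
```

Emit:
drive_tool --pt "0 0 0.05 0 0 0" --pt "0 0 0 0 0 0" --pt "0 0 0 0 0 0"

```text
time: 13.95
ee_pos: [555.1, -280.8, 52.1]
tool_rot: [3.141, 0.0, 1.532]
ft_force: [0.1, 0.2, 1.3]
finger_gap: 0.1
grasp_force: 0.6
```

Contact starts at about TCP z 52.5. I press 7 mm further in steps.

Emit:
drive_tool --pt "0 0 0.05 0 0 0" --pt "0 0 0.05 0 0 0" --pt "0 0 0 0 0 0" --pt "0 0 0 0 0 0"

```text
time: 14.28
ee_pos: [555.1, -280.8, 48.1]
tool_rot: [3.141, 0.0, 1.532]
ft_force: [0.7, -0.8, 3.4]
finger_gap: 0.4
grasp_force: 1.5
```

Emit:
drive_tool --pt "0 0 0.04 0 0 0" --pt "0 0 0 0 0 0" --pt "0 0 0 0 0 0"

```text
time: 14.53
ee_pos: [555.1, -280.8, 46.6]
tool_rot: [3.141, 0.0, 1.532]
ft_force: [0.9, 0.4, 4.1]
finger_gap: 0.9
grasp_force: 1.9
```

Emit:
drive_tool --pt "0 0 0.04 0 0 0" --pt "0 0 0 0 0 0" --pt "0 0 0 0 0 0"

```text
time: 14.78
ee_pos: [555.3, -280.9, 46.2]
tool_rot: [3.141, 0.0, 1.532]
ft_force: [-4.7, 2.3, 15.8]
finger_gap: 0.5
grasp_force: 8.0
```

The force jumped to 16 N, so the key is at the bottom. I retract.

Emit:
drive_tool --pt "0 0 -0.2 0 0 0" --pt "0 0 -0.6 0 0 0" --pt "0 0 -1 0 0 0" --pt "0 0 -1 0 0 0" --pt "0 0 -1 0 0 0" --pt "0 -1 0 0 0 0" --pt "0 -1 0 0 0 0" --pt "0 -1 0 0 0 0" --pt "0 0 0 0 0 0" --pt "0 0 0 0 0 0"

```text
time: 15.62
ee_pos: [433.9, -276.1, 197.2]
tool_rot: [3.142, -0.0, 1.531]
ft_force: [0.8, -0.4, 0.0]
finger_gap: 0.6
grasp_force: 0.0
```

```bash
python3 look.py 9 && python3 -c "
from workcell import r
print(r.sign_off())"
```

```text
tcp [ 433.9 -276.1  197.2] [ 3.142 -0.     1.531] lane -118.4 -199.8
top box lane [-1.2  1.6] [103.9 120.4] 0.43 129.7
top green 73 [ 555.  -279.4   59.9] [ 554.6 -280.8   57.7]
top red 51 [ 548.4 -358.3   60. ] [ 549.3 -360.8   58.1]
scene box lane [-1.4 -0.7] [120.9 106.4] 89.7 128.3
scene green 88 [ 557.5 -282.6   60.6] [ 557.2 -282.2   60.5]
scene red 153 [ 546.1 -361.2   59.3] [ 543.2 -359.1   57.1]
the job is handed in; nothing more can be done
None
```

The box stands on the weighing plate about 2 mm off the middle along the lane and 1 mm across. The green key was pressed to the bottom and is up again, I saw no rail touched, and the job is handed in, with no verdict shown.

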